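Rotate the pantry stock: tins from the rack into the gravity chutes

ROBOT

A 6-joint arm with a two-finger parallel gripper is mounted at the origin on the work surface. World frame = base frame: x ahead of the robot, y to its left, z up, the work surface at z = 0. Lengths are in m, angles in rad, forces in N, time in s.
With the tool pointing down it reaches from about 0.3 to 0.775 m from the base axis. Payload 14.6 kg.
Tool frame: the origin (TCP) lies at the centre of the arm's flange, where the gripper is bolted on; the fingertips stand 199 mm ahead of it and the grasp point (between the pads) lies ctrl.tcp_to_grasp ahead of it (ctrl.tcp_to_grasp is the distance from the TCP to the grasp point, in m); z points along the fingers, y is the line along which they close (so a half turn about z gives the same grasp; the last joint's range is limited). The gripper opens to 94 mm and grips with 3 to 60 N. Pads are 16 mm wide; open, the fingers measure 119 mm over their backs; the gripper's body (75 mm by 177 mm) begins 78 mm behind the grasp point.
Start: joints at [1.051, 0.3, 1.521, -0, 1.321, -0.067], TCP at [0.241, 0.495, 0.405] pointing down, gripper open.
Joint ranges: [-3.03, 3.03], [-0.79, 2.21], [0.23, 2.52], [-1.04, 4.18], [0, 3.07], [-2.55, 2.55]. Speed limits (rad/s): [2.22, 2.22, 2.57, 3.14, 3.14, 3.14].

INTERFACE

Orientations are given as [roll, pitch, yaw] about the fixed x, y, z axes, in that order (R = Rz(yaw) Ry(pitch) Rx(roll)).
In Python, from station import ctrl gives the robot as it stands. The module is installed in compiled form; this text tells all that it offers.
- The arm moves only by the shell command python3 -m jog 'ROWS' [OPENING] [FORCE]. ROWS is JSON, a list of rows, each a list of 6 numbers: the shift along the tool's x, y, z in cm, then the turn, a rotation vector about the tool's x, y, z in rad. In form: [[tx, ty, tz, ax, ay, az], ...]. A call has 1 to 8 rows; each row is the pose to reach, as a shift and turn from the pose commanded when the call began, along the tool's axes at that moment; what a row does not reach only later rows make up. A row lasts 1/10 s, in which the tool goes at most 50 mm and 8.59 degrees, less where a joint would pass 70% of its speed; a pose out of reach is approached as far as the arm can. A call with a gripper value outside its range is refused whole. OPENING is the opening in per cent of the stroke, from 0 (shut) to 100 (fully open), set as the call begins (- or left out, the last holds). The fingers move at their own pace and stop on an object; FORCE is the grip in N (left out, the last holds). Time passes only in rows, so rows that repeat a pose let the fingers close. It gives the time, the measured TCP pose, the force, the opening and the grip force at its end, in the units of the state.
- ctrl.get_obs(): the state, without advancing time (a new reading comes with each control period).
- ctrl.camera(name): name is "side" or "top"; returns a dict with "img" (420x560x3 uint8, blue, green, red), "intrinsics" (3x3 intrinsics, pixels), "R" (3x3) and "t" (3): a world point X has camera coordinates R X + t. Camera axes: x right, y down, z forward; pixel columns grow to the right and rows downward; lengths in m; the calibration is good to about 2 mm. A picture is of the moment at which its call begins. There is no depth.
- ctrl.hand_in(): hands the job in; it is judged then, once.
The state is a dict: "time_s": time; "qpos": joint angles; "joint_vel": joint speeds; "tau": joint torques, N m; "ee_pos": TCP position; "eef_rot": TCP orientation; "force": force on the tool from outside, world axes, zero at the start; "moment": the same for the moment, N m; "grip_width": finger opening in m; "grip_force": force on a finger pad.
Only numpy, scipy, OpenCV 4.12 (cv2) and the standard library are available. Lean on these libraries where they do the work, as an engineer would, in place of code of your own. Each camera call takes 0.05 s, during which the arm holds its last target. There are 200 camera calls.

TASK

Move the four small tins from the wire rack into the two sloping chutes: red tins into the chute with the red stop, blue tins into the one with the blue stop. A tin let go on its side at the high end rolls down by itself; in each chute the older tin (the one with the yellow band) must end up against the stop and the plain one right behind it. Do not shove or knock over the honey jar, the herb jar or the ramekin.

Things in the scene. Friction and masses are not known exactly. Their poses are not given: they have to be found in the camera images.
- red_old_center (a point): small food tin on its side, 54 mm diameter, 50 mm long, about 130 g, red label with a 16 mm wide yellow band round the middle (the older tin of its kind). The point is its centre. Own y axis = the tin's axis, level at the start; its turn about that axis means nothing. Starts in any one of the rack's four cradles.
- red_new_center (a point): small food tin on its side, 54 mm diameter, 50 mm long, about 130 g, plain red label without a band (the newer tin of its kind). The point is its centre. Own y axis = the tin's axis, level at the start; its turn about that axis means nothing. Starts in any one of the rack's four cradles.
- blue_old_center (a point): small food tin on its side, 54 mm diameter, 50 mm long, about 130 g, blue label with a 16 mm wide yellow band round the middle (the older tin of its kind). The point is its centre. Own y axis = the tin's axis, level at the start; its turn about that axis means nothing. Starts in any one of the rack's four cradles.
- blue_new_center (a point): small food tin on its side, 54 mm diameter, 50 mm long, about 130 g, plain blue label without a band (the newer tin of its kind). The point is its centre. Own y axis = the tin's axis, level at the start; its turn about that axis means nothing. Starts in any one of the rack's four cradles.
- chute_red: fixed white chute with red stop board at its low end and red edging on its two walls; left or right of the blue one. Origin: centre of footprint, table height; x level along the lane, UPHILL (stop at -x); y across, z up. 9 degree slope; floor 27 mm up at x = 0, 66 mm wide, ends at x = +91 mm, open there. Walls 30 mm, stop 36 mm above the floor. Tins lie across it (axis along y) and roll freely.
- chute_blue: as chute_red, but stop and edging blue; same axes and sizes. In both chutes, centre of a tin against the stop: x = -60, z = 45 mm; of the next one behind it: x = -7, z = 53 mm. Good place to let a tin go: centre at x = +37, y = 0, z = 66 mm (6 mm above where it would lie): open fingers have room uphill and downhill of it, even with one tin at the stop.
- rack: fixed rack with four tins in a row along its y: two steel bars, wooden end boards (60 mm high, at y = +-145 mm), wire hoops 54 mm high between tins. Origin: centre of footprint, table height. Cradles at y = -105, -35, 35, 105 mm; tins' axes along y, centres 48 mm above the table. Nothing stands within 70 mm of the row's centre line on its x sides: fingers can close along x.
- honey_jar: bystander, loose: amber jar with a white lid, 48 mm in diameter, 70 mm tall, behind the rack. Origin: centre of its underside.
- herb_jar: bystander, loose: green glass jar with a black lid, 40 mm in diameter, 80 mm tall, beyond the high end of the red chute. Origin: centre of its underside.
- ramekin: bystander, loose: white ceramic ramekin, 64 mm in diameter, 40 mm tall, in front of the rack. Origin: centre of its underside.
Things that resemble listed ones, but are neither listed nor needed, are in the scene too. What is shaped like the chute_blue but orange or purple is not meant.

How it is judged:
At the end, for the whole second after the job is handed in: In the chute of its own colour, each banded tin lies against the stop and the plain tin of that colour lies right behind it: every tin's centre within 12 mm along the lane, 15 mm across and 10 mm in height of its proper place, all released and at rest (x of red_old_center in the frame of chute_red between -0.0725 and -0.0485 m and y of red_old_center in the frame of chute_red between -0.015 and 0.015 m and z of red_old_center in the frame of chute_red between 0.0348 and 0.0548 m and linear speed of each of red_old, red_new, blue_old, blue_new below 0.02 m/s and contact force between each of red_old, red_new, blue_old, blue_new and the fingers below 0.1 N and x of red_new_center in the frame of chute_red between -0.0192 and 0.0048 m and y of red_new_center in the frame of chute_red between -0.015 and 0.015 m and z of red_new_center in the frame of chute_red between 0.0432 and 0.0632 m and x of blue_old_center in the frame of chute_blue between -0.0725 and -0.0485 m and y of blue_old_center in the frame of chute_blue between -0.015 and 0.015 m and z of blue_old_center in the frame of chute_blue between 0.0348 and 0.0548 m and x of blue_new_center in the frame of chute_blue between -0.0192 and 0.0048 m and y of blue_new_center in the frame of chute_blue between -0.015 and 0.015 m and z of blue_new_center in the frame of chute_blue between 0.0432 and 0.0632 m); the robot touches nothing.
It fails at once if the honey jar is shoved more than 30 mm or knocked over (distance of honey_jar from where it was at the start of the episode above 0.03 m or angle between honey_jar's own z axis and vertical above 0.5 rad).
It fails at once if the herb jar is shoved more than 30 mm or knocked over (distance of herb_jar from where it was at the start of the episode above 0.03 m or angle between herb_jar's own z axis and vertical above 0.5 rad).
It fails at once if the ramekin is shoved more than 30 mm or knocked over (distance of ramekin from where it was at the start of the episode above 0.03 m or angle between ramekin's own z axis and vertical above 0.5 rad).
It also fails if it takes over 96 s, if anything falls off the work surface, if the arm or the gripper's body presses on something with over 40 N, if the wrist force passes 120 N, or if a joint passes its speed limit or range.

## Working session

There is one attempt and no reset: what is moved stays moved. The work goes in short steps, Python scripts to look and compute and a shell command to move; the robot and the scene stay as the last step left them, time stands still between calls to the robot, and variables do not carry over. Pictures are saved under pics/ and viewed, at most 14 in all, crops included, and the job is handed in when it is done.

```bash
mkdir -p pics; python3 - <<'E'
from station import ctrl
import cv2,numpy as np
for n in("top","side"):
    c=ctrl.camera(n);cv2.imwrite(f"pics/{n}0.png",c["img"]);print(n,c["intrinsics"],c["R"],c["t"])
o=ctrl.get_obs();print(o["time_s"],o["ee_pos"],o["eef_rot"],o["grip_width"],ctrl.tcp_to_grasp)
E
```

```text
top [[429.53776123   0.         284.91257938]
 [  0.         429.53776123 202.67428075]
 [  0.           0.           1.        ]] [[-0.01091808 -0.99992403  0.00572082]
 [-0.9871618   0.00986666 -0.15941842]
 [ 0.15934987 -0.00738792 -0.98719453]] [-0.03201984  0.5522379   1.17048913]
side [[383.68439147   0.         277.85109076]
 [  0.         383.68439147 212.63880681]
 [  0.           0.           1.        ]] [[ 0.76076842 -0.64895438  0.00946636]
 [-0.32469819 -0.39319134 -0.86021605]
 [ 0.56196307  0.6513515  -0.50984188]] [-0.4349749   0.22051378  0.91584286]
0.1 [0.24060415 0.49454859 0.40414737] [-3.14052839e+00 -9.42949333e-05  2.68879390e+00] 0.09409533657228258 0.1804
```

View pics/top0.png

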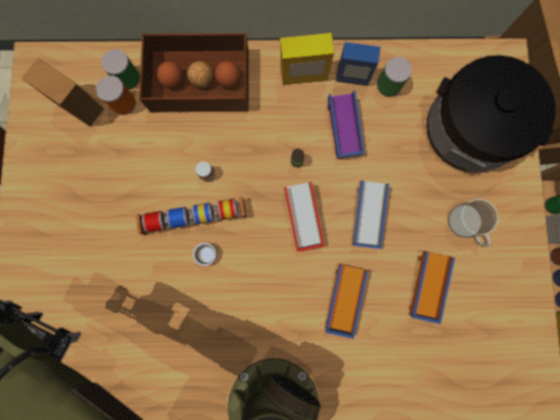

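View pics/side0.png

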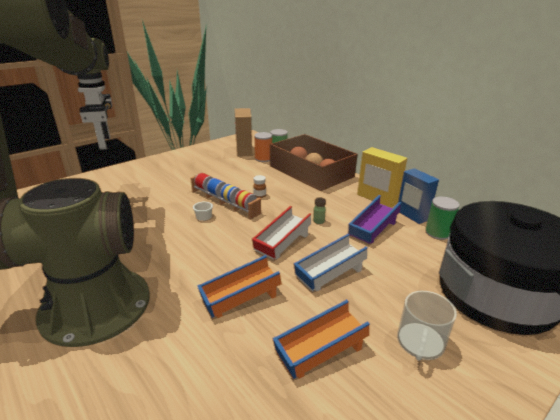

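```bash
python3 - <<'E'
import cv2,numpy as np
t=cv2.imread("pics/top0.png")
a=cv2.resize(t[150:280,130:260],None,fx=4.4,fy=4.4,interpolation=cv2.INTER_CUBIC)[:, :]
b=cv2.resize(t[165:265,275:400],None,fx=6,fy=6,interpolation=cv2.INTER_CUBIC)
cv2.imwrite("pics/ca.png",a);cv2.imwrite("pics/cb.png",b)
E
```

```text
(no output)
```

View pics/ca.png

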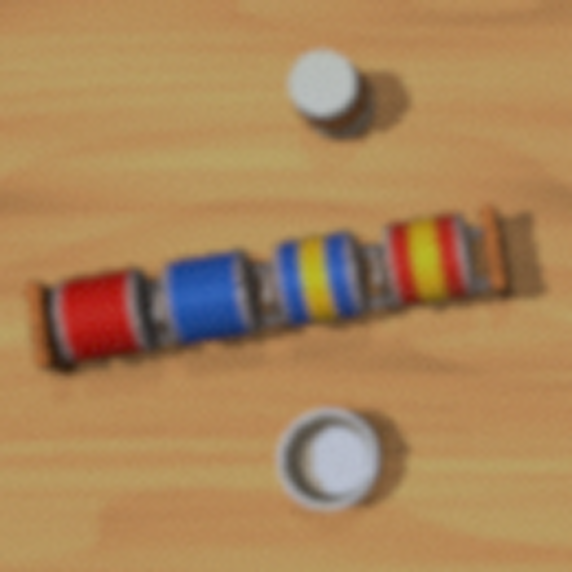

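View pics/cb.png

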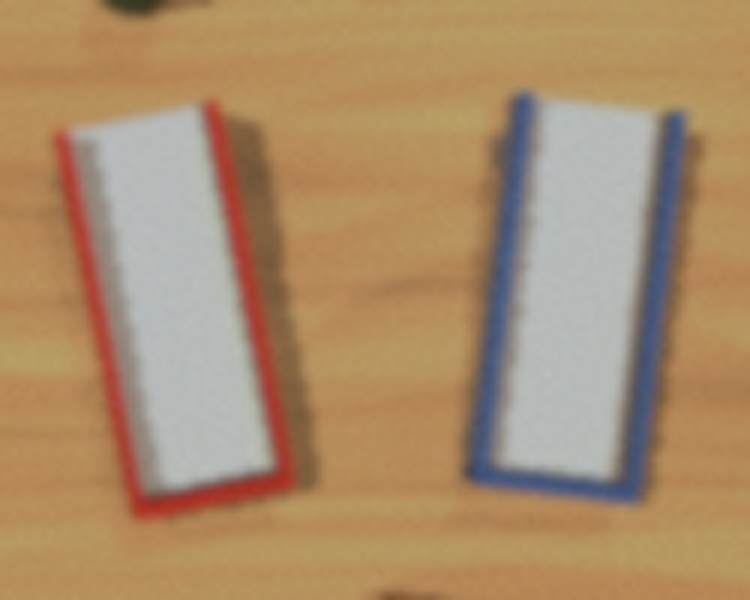

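The tins in the top view, from left to right, are red plain (152,222), blue plain (178,218), blue banded (204,213) and red banded (229,209). Chute candidates: white floor with red edging (304,215), white floor with blue edging (372,214), orange decoys (347,300) and (432,287), and a purple decoy (346,125). I choose the two white ones; both have their stop at the bottom of the picture (nearer the robot) and their high end at the far side. The honey jar lid is at (204,170), the ramekin at (205,254) and the herb jar at (297,157).

```bash
cat > h.py <<'E'
import cv2,numpy as np
from station import ctrl
def ray(c,p,z):
    d=c["R"].T@np.linalg.inv(c["intrinsics"])@[p[0],p[1],1]; o=-c["R"].T@c["t"]
    return o+d*(z-o[2])/d[2]
def masks(img):
    h=cv2.cvtColor(img,cv2.COLOR_BGR2HSV).astype(int);H,S,V=h[...,0],h[...,1],h[...,2]
    return {"red":((H<6)|(H>172))&(S>150)&(V>90),"blue":(H>100)&(H<125)&(S>110)&(V>70),"yel":(H>22)&(H<34)&(S>150)&(V>130)}
def blobs(m,box,amin=40):
    x0,y0,x1,y1=box;k=np.zeros(m.shape,np.uint8);k[y0:y1,x0:x1]=m[y0:y1,x0:x1]*255
    return [c for c in cv2.findContours(k,cv2.RETR_EXTERNAL,cv2.CHAIN_APPROX_NONE)[0] if len(c)>15]
E
python3 - <<'E'
from h import *
c=ctrl.camera("top");M=masks(c["img"]);np.set_printoptions(precision=4,suppress=True)
anym=M["red"]|M["blue"]|M["yel"]
for k in blobs(anym,(135,190,250,240)):
    r=cv2.minAreaRect(k);print("tin",r,ray(c,r[0],.048))
for n,box in(("red",(280,175,330,255)),("blue",(348,175,395,255))):
    k=np.vstack(blobs(M[n],box)); hull=cv2.convexHull(k)
    q=None
    for e in np.arange(1,12,.5):
        a=cv2.approxPolyDP(hull,e,True)
        if len(a)==4:q=a[:,0];break
    q=q[np.argsort(q[:,1])].astype(float)
    w=[ray(c,p,.070 if i<2 else .047) for i,p in enumerate(q)]
    hi=(w[0]+w[1])/2;lo=(w[2]+w[3])/2;d=hi-lo
    print(n,q.tolist(),"hi",hi,"lo",lo,"len",np.hypot(*d[:2]),"w",np.linalg.norm(w[0]-w[1]),np.linalg.norm(w[2]-w[3]),"dir deg",np.degrees(np.arctan2(d[1],d[0])))
for n,p,z in(("honey",(204,170),.07),("herb",(297,157),.08),("ramekin",(205,254),.04)):print(n,ray(c,p,z))
E
```

```text
tin ((151.85134887695312, 221.6081085205078), (17.5906925201416, 15.289106369018555), 80.53767395019531) [0.5014 0.3347 0.048 ]
tin ((176.1621551513672, 217.47296142578125), (17.426292419433594, 15.289106369018555), 80.53767395019531) [0.5124 0.2672 0.048 ]
tin ((200.9299774169922, 212.00997924804688), (12.445079803466797, 3.535533905029297), 81.8698959350586) [0.5271 0.1982 0.048 ]
tin ((195.5946044921875, 214.06756591796875), (16.439899444580078, 3.452378749847412), 80.53767395019531) [0.5214 0.2131 0.048 ]
tin ((206.5491180419922, 212.06935119628906), (16.422176361083984, 3.3452582359313965), 81.25383758544922) [0.5268 0.1825 0.048 ]
tin ((226.0, 207.5), (13.0, 4.0), 90.0) [0.5392 0.1281 0.048 ]
tin ((220.74851989746094, 209.61558532714844), (17.25849151611328, 2.508943796157837), 81.25383758544922) [0.5333 0.1427 0.048 ]
tin ((232.0773468017578, 208.07923889160156), (16.647397994995117, 2.8257575035095215), 79.3803482055664) [0.5374 0.111  0.048 ]
red [[310.0, 183.0], [285.0, 188.0], [323.0, 245.0], [298.0, 250.0]] hi [ 0.5959 -0.0732  0.07  ] lo [ 0.4247 -0.1075  0.047 ] len 0.17456611741770572 w 0.07118827895733465 0.07093107442593181 dir deg 11.308381732113785Traceback (most recent call last):
  File "<stdin>", line 7, in <module>
    return _nx.concatenate(arrs, 0, dtype=dtype, casting=casting)
           ~~~~~~~~~~~~~~~^^^^^^^^^^^^^^^^^^^^^^^^^^^^^^^^^^^^^^^
ValueError: need at least one array to concatenate
```

```bash
python3 - <<'E'
from h import *
c=ctrl.camera("top");np.set_printoptions(precision=4,suppress=True)
h=cv2.cvtColor(c["img"],cv2.COLOR_BGR2HSV).astype(int)
print(h[200,350:396].tolist()[4:14])
M=masks(c["img"]);B=(h[...,0]>95)&(h[...,0]<130)&(h[...,1]>75)
W=(h[...,1]<45)&(h[...,2]>120)
for n,m,box in(("red",M["red"],(280,175,330,255)),("blue",B,(348,175,395,255)),):
    k=np.vstack(blobs(m,box)); hull=cv2.convexHull(k)
    for e in np.arange(1,14,.5):
        a=cv2.approxPolyDP(hull,e,True)
        if len(a)==4:q=a[:,0];break
    q=q[np.argsort(q[:,1])].astype(float)
    w=[ray(c,p,.070 if i<2 else .047) for i,p in enumerate(q)]
    hi=(w[0]+w[1])/2;lo=(w[2]+w[3])/2;d=hi-lo;print(n,q.tolist(),"hi",hi,"lo",lo,"len",np.hypot(*d[:2]),"deg",np.degrees(np.arctan2(d[1],d[0])))
    f=max(blobs(W,box),key=cv2.contourArea)
    r=cv2.minAreaRect(f);b=cv2.boxPoints(r);b=b[np.argsort(b[:,1])];print(" floor",b.tolist(),"hiend",ray(c,(b[0]+b[1])/2,.0414),"loend",ray(c,(b[2]+b[3])/2,.045))
for n,p,z in(("honey",(204,170),.07),("herb",(297,157),.08),("ramekin",(205,254),.04)):print(n,ray(c,p,z))
E
```

```text
[[16, 126, 176], [16, 129, 168], [14, 125, 155], [14, 98, 130], [174, 26, 99], [111, 84, 115], [110, 98, 130], [114, 49, 130], [140, 6, 136], [10, 10, 160]]
red [[310.0, 183.0], [285.0, 188.0], [323.0, 245.0], [298.0, 250.0]] hi [ 0.5959 -0.0732  0.07  ] lo [ 0.4247 -0.1075  0.047 ] len 0.17456611741770572 deg 11.308381732113785
 floor [[307.7088623046875, 182.3245849609375], [287.68463134765625, 186.48056030273438], [320.2744140625, 242.86758422851562], [300.25018310546875, 247.0235595703125]] hiend [ 0.6048 -0.0749  0.0414] loend [ 0.4319 -0.1071  0.045 ]
blue [[361.0, 183.0], [387.0, 185.0], [354.0, 244.0], [380.0, 247.0]] hi [ 0.598  -0.2868  0.07  ] lo [ 0.4286 -0.2647  0.047 ] len 0.17092295932997978 deg -7.434723655256491
 floor [[362.0, 180.00001525878906], [384.8228759765625, 182.1132354736328], [356.16693115234375, 242.99696350097656], [378.98980712890625, 245.1101837158203]] hiend [ 0.6125 -0.2918  0.0414] loend [ 0.4327 -0.2669  0.045 ]
honey [0.6426 0.1879 0.07  ]
herb [ 0.675  -0.0727  0.08  ]
ramekin [0.4102 0.1861 0.04  ]
```

```bash
cat >> h.py <<'E'
from scipy.spatial.transform import Rotation as Ro
P={"red_old":(.5354,.1275,99.3),"blue_old":(.5241,.1975,99.3),"blue_new":(.5127,.266,99.3),"red_new":(.5014,.335,99.3),
   "red":(.552,-.084,101),"blue":(.554,-.282,82.6)}
def go(n,z,dx=0,dy=0):
    o=ctrl.get_obs();x,y,w=P[n];R=Ro.from_euler("xyz",o["eef_rot"])
    T=np.array([x+dx,y+dy,z+ctrl.tcp_to_grasp]);G=Ro.from_euler("xyz",[np.pi,0,np.radians(w)])
    print(n,z,np.round(R.inv().apply(T-o["ee_pos"])*100,2),np.round((R.inv()*G).as_rotvec(),3))
E
python3 -c "
from h import *
go('red_old',.15)"
```

```text
red_old 0.15 [-42.57 -20.1    7.4 ] [-0.001  0.     0.956]
```

```bash
python3 -m jog '[[-21,-10,2,0,0,0.5],[-21,-10,2,0,0,0.5],[-21,-10,2,0,0,0.5],[-21,-10,2,0,0,0.5],[-42.6,-20.1,5,0,0,0.956],[-42.6,-20.1,5,0,0,0.956],[-42.6,-20.1,5,0,0,0.956],[-42.6,-20.1,5,0,0,0.956]]' 90; python3 -m jog '[[0,0,0,0,0,0]]'; python3 -c "
from h import *
go('red_old',.13)"
```

```text
time_s: 1.0
ee_pos: [0.4906, 0.1825, 0.3633]
eef_rot: [3.141, -0.0, 1.727]
force: [0.8, 0.8, -0.8]
grip_width: 0.0845
grip_force: 0.0
time_s: 1.1
ee_pos: [0.4921, 0.1805, 0.3624]
eef_rot: [-3.14, 0.001, 1.727]
force: [0.3, 0.9, 0.6]
grip_width: 0.0844
grip_force: 0.0
red_old 0.13 [-5.9   3.46  5.21] [-0.001  0.001 -0.006]
```

```bash
python3 -m jog '[[-3,1.8,2.5,0,0,0],[-5.9,3.5,5.2,0,0,0],[-5.9,3.5,5.2,0,0,0],[-5.9,3.5,5.2,0,0,0],[-5.9,3.5,5.2,0,0,0]]'; python3 - <<'E'
from h import *
go('red_old',.05)
c=ctrl.camera("top");s=ctrl.camera("side")
a=cv2.resize(c["img"][170:250,130:260],(520,320));b=cv2.resize(s["img"][140:240,170:300],(520,400))
cv2.imwrite("pics/ab1.png",np.vstack([a,b])[:600])
E
```

```text
time_s: 1.6
ee_pos: [0.5334, 0.1328, 0.3124]
eef_rot: [3.14, -0.0, 1.734]
force: [0.6, -0.0, 0.0]
grip_width: 0.0846
grip_force: 0.0
red_old 0.05 [-0.55  0.1   8.2 ] [ 0.001 -0.     0.001]
```

View pics/ab1.png

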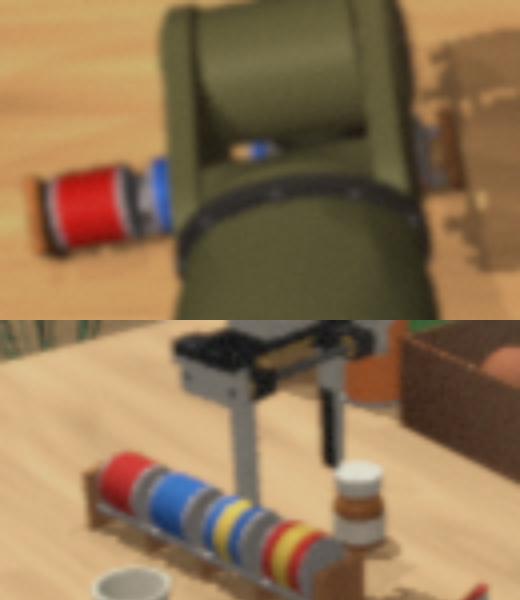

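The arm hides the tin from above. In the side view the fingers straddle the row, well clear of the honey jar at about (260,185). I descend in steps.

```bash
python3 -m jog '[[-0.3,0,3,0,0,0],[-0.5,0.1,5,0,0,0],[-0.5,0.1,5,0,0,0],[-0.5,0.1,5,0,0,0],[-0.5,0.1,5,0,0,0]]'; python3 -c "
from h import *
go('red_old',.05)"
```

```text
time_s: 2.2
ee_pos: [0.5357, 0.1275, 0.2631]
eef_rot: [3.139, -0.0, 1.733]
force: [0.5, 0.0, -0.4]
grip_width: 0.0843
grip_force: 0.0
red_old 0.05 [ 0.01 -0.04  3.27] [ 0.002 -0.     0.   ]
```

```bash
python3 -m jog '[[0,0,1.7,0,0,0],[0,0,3.2,0,0,0],[0,0,3.2,0,0,0],[0,0,3.2,0,0,0]]'; python3 -m jog '[[0,0,0,0,0,0],[0,0,0,0,0,0],[0,0,0,0,0,0],[0,0,0,0,0,0],[0,0,0,0,0,0],[0,0,0,0,0,0]]' 40 15
```

```text
time_s: 2.6
ee_pos: [0.5357, 0.1271, 0.2298]
eef_rot: [-3.142, -0.0, 1.733]
force: [-0.6, -0.2, -0.6]
grip_width: 0.0847
grip_force: 0.0
time_s: 3.2
ee_pos: [0.5353, 0.127, 0.2297]
eef_rot: [-3.14, 0.0, 1.733]
force: [-6.2, 0.0, 6.1]
grip_width: 0.0537
grip_force: 15.0
```

```bash
python3 -m jog '[[0,0,-2,0,0,0],[0,0,-5,0,0,0],[0,0,-9,0,0,0],[0,0,-11,0,0,0],[0,0,-11,0,0,0],[0,0,-11,0,0,0]]'; python3 -c "
from h import *
go('red',.15)"
```

```text
time_s: 3.8
ee_pos: [0.5354, 0.127, 0.3387]
eef_rot: [-3.141, 0.0, 1.733]
force: [0.2, -0.2, -1.8]
grip_width: 0.0535
grip_force: 15.0
red 0.15 [-21.09  -1.76   0.83] [-0.001  0.    -0.03 ]
```

```bash
python3 -m jog '[[-4,-0.4,0,0,0,-0.01],[-8,-0.8,0,0,0,-0.02],[-12,-1,0,0,0,-0.03],[-16,-1.4,0,0,0,-0.03],[-20,-1.7,0.4,0,0,-0.03],[-21.1,-1.8,0.8,0,0,-0.03],[-21.1,-1.8,0.8,0,0,-0.03],[-21.1,-1.8,0.8,0,0,-0.03]]'; python3 - <<'E'
from h import *
go('red',.10); go('red',.066)
c=ctrl.camera("top");s=ctrl.camera("side")
a=cv2.resize(c["img"][150:260,250:400],(600,440))[:250];b=cv2.resize(s["img"][160:270,210:400],(600,347))
cv2.imwrite("pics/ab2.png",np.vstack([a,b]))
E
```

```text
time_s: 4.6
ee_pos: [0.5518, -0.0832, 0.3305]
eef_rot: [-3.14, -0.001, 1.763]
force: [0.3, 0.1, -0.4]
grip_width: 0.0532
grip_force: 15.0
red 0.1 [-0.08  0.01  5.01] [-0.002 -0.001  0.   ]
red 0.066 [-0.09  0.02  8.41] [-0.002 -0.001  0.   ]
```

View pics/ab2.png

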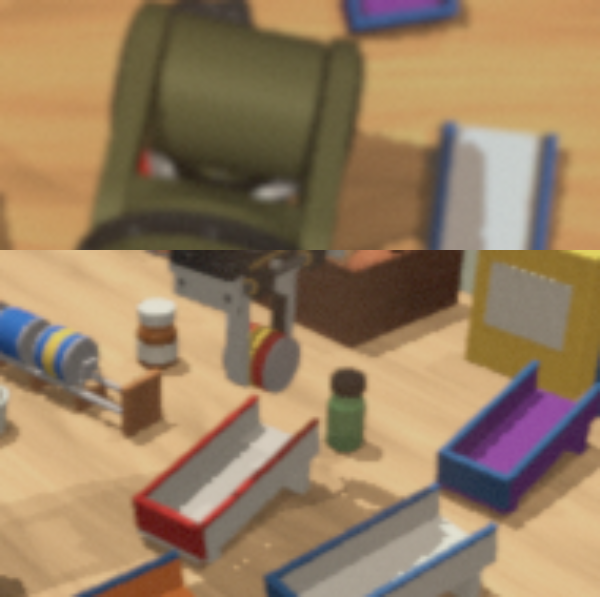

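The tin is held level above the high end of the red chute, with the herb jar clear of the fingers. Now I lower it.

```bash
python3 -m jog '[[-0.1,0,3,0,0,0],[-0.1,0,5,0,0,0],[-0.1,0,6.5,0,0,0],[-0.1,0,7.6,0,0,0],[-0.1,0,8.2,0,0,0],[-0.1,0,8.2,0,0,0],[-0.1,0,8.2,0,0,0]]';python3 - <<'E'
from h import *
s=ctrl.camera("side")
cv2.imwrite("pics/s3.png",cv2.resize(s["img"][200:270,240:330],(720,560),interpolation=cv2.INTER_CUBIC))
E
```

```text
time_s: 5.4
ee_pos: [0.5522, -0.0849, 0.2501]
eef_rot: [3.141, 0.0, 1.763]
force: [1.3, -0.3, -1.7]
grip_width: 0.0533
grip_force: 15.0
```

View pics/s3.png

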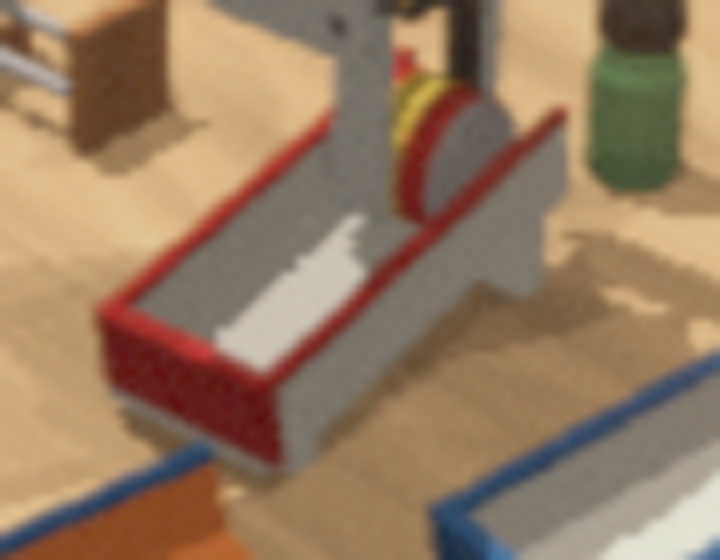

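The tin is inside the walls above the floor. I lower it a touch and release.

```bash
python3 -m jog '[[0,0,0.3,0,0,0],[0,0,0.3,0,0,0]]'; python3 -m jog '[[0,0,0,0,0,0],[0,0,0,0,0,0],[0,0,0,0,0,0],[0,0,0,0,0,0],[0,0,0,0,0,0],[0,0,0,0,0,0]]' 85;python3 -m jog '[[0,0,-3,0,0,0],[0,0,-6,0,0,0],[0,0,-9,0,0,0],[0,0,-9,0,0,0],[0,0,-9,0,0,0]]';python3 -c "
from h import *
go('blue_old',.14)"
```

```text
time_s: 5.65
ee_pos: [0.552, -0.0851, 0.2465]
eef_rot: [3.141, 0.0, 1.763]
force: [-0.5, 0.4, -2.3]
grip_width: 0.0536
grip_force: 15.0
time_s: 6.25
ee_pos: [0.552, -0.0851, 0.2465]
eef_rot: [3.142, 0.0, 1.763]
force: [-0.1, -0.2, -0.4]
grip_width: 0.08
grip_force: 0.1
time_s: 6.75
ee_pos: [0.5519, -0.085, 0.3366]
eef_rot: [3.141, 0.0, 1.763]
force: [0.1, 0.0, -1.4]
grip_width: 0.08
grip_force: 0.0
blue_old 0.14 [28.27  2.66  1.61] [0.001 0.    0.03 ]
```

```bash
python3 -m jog '[[5,0.5,0,0,0,0.03],[10,1,0,0,0,0.03],[15,1.4,0,0,0,0.03],[20,1.9,0.4,0,0,0.03],[25,2.3,0.8,0,0,0.03],[28.3,2.6,1.2,0,0,0.03],[28.3,2.7,1.6,0,0,0.03],[28.3,2.7,1.6,0,0,0.03]]';python3 -m jog '[[0,0,0,0,0,0],[0,0,0,0,0,0]]'; python3 - <<'E'
from h import *
go('blue_old',.05)
c=ctrl.camera("top");s=ctrl.camera("side")
a=cv2.resize(c["img"][165:265,275:400],(500,400));b=cv2.resize(s["img"][150:260,180:330],(500,367))
cv2.imwrite("pics/ab4.png",np.vstack([a[:300],b[:300]]))
M=masks(c["img"])
for n in("red","yel"):
  for k in blobs(M[n],(296,190,318,246)):
    r=cv2.minAreaRect(k);print(n,r,ray(c,r[0],.045))
E
```

```text
time_s: 7.55
ee_pos: [0.5242, 0.1982, 0.3187]
eef_rot: [-3.139, 0.001, 1.734]
force: [0.5, 0.4, 0.4]
grip_width: 0.0797
grip_force: 0.0
time_s: 7.75
ee_pos: [0.5248, 0.1968, 0.3204]
eef_rot: [-3.141, 0.0, 1.731]
force: [0.9, -0.3, -0.0]
grip_width: 0.0798
grip_force: 0.0
blue_old 0.05 [ 0.08 -0.05  9.  ] [-0.     0.    -0.002]
red ((304.5, 237.00001525878906), (16.73495864868164, 2.425356149673462), 75.96376037597656) [ 0.45416798 -0.09140891  0.045     ]
red ((315.505859375, 235.7764434814453), (18.65601921081543, 3.0370266437530518), 77.47119140625) [ 0.45726392 -0.12222073  0.045     ]
red ((314.5769348144531, 204.88461303710938), (30.594118118286133, 1.5689289569854736), 78.69007110595703) [ 0.54461095 -0.12154046  0.045     ]
yel ((309.9189453125, 235.01353454589844), (12.494322776794434, 4.438772678375244), 80.53767395019531) [ 0.45955915 -0.10665321  0.045     ]
```

View pics/ab4.png

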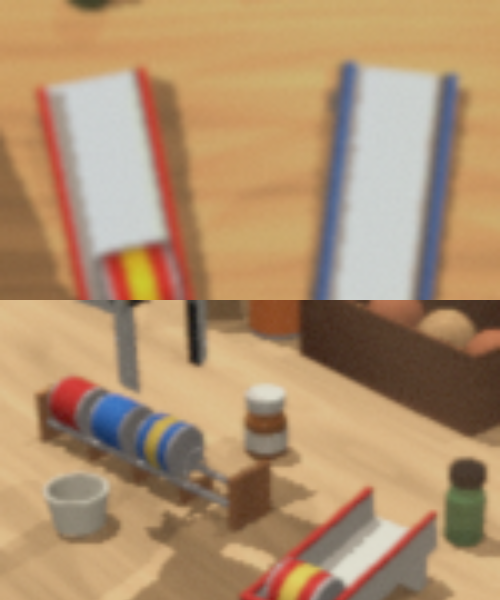

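The red banded tin lies against the red stop, at about (310,235) in the top view, where predicted. Next is the blue banded tin.

```bash
python3 -m jog '[[0.1,0,3,0,0,0],[0.1,0,5,0,0,0],[0.1,0,7,0,0,0],[0.1,0,8.5,0,0,0],[0.1,0,9,0,0,0],[0.1,0,9,0,0,0],[0.1,0,9,0,0,0]]'; python3 -m jog '[[0,0,0,0,0,0],[0,0,0,0,0,0],[0,0,0,0,0,0],[0,0,0,0,0,0],[0,0,0,0,0,0],[0,0,0,0,0,0]]' 40 15;python3 -m jog '[[0,0,-2,0,0,0],[0,0,-5,0,0,0],[0,0,-9,0,0,0],[0,0,-11,0,0,0],[0,0,-11,0,0,0],[0,0,-11,0,0,0]]'; python3 -c "
from h import *
go('blue',.15)"
```

```text
time_s: 8.55
ee_pos: [0.5246, 0.1989, 0.2313]
eef_rot: [3.14, -0.0, 1.733]
force: [0.0, 0.4, 1.1]
grip_width: 0.08
grip_force: 0.0
time_s: 9.15
ee_pos: [0.5238, 0.1989, 0.2306]
eef_rot: [-3.139, 0.0, 1.733]
force: [-10.1, -1.7, 7.2]
grip_width: 0.0541
grip_force: 15.0
time_s: 9.75
ee_pos: [0.5242, 0.1988, 0.3397]
eef_rot: [-3.141, 0.0, 1.733]
force: [-0.1, -0.9, -1.3]
grip_width: 0.0537
grip_force: 15.0
blue 0.15 [-47.93  -4.81   0.94] [-0.001  0.     0.291]
```

```bash
python3 -m jog '[[-4.5,-0.4,0,0,0,0.03],[-9,-0.9,0,0,0,0.06],[-14,-1.4,0,0,0,0.1],[-19,-1.9,0,0,0,0.13],[-24,-2.4,0,0,0,0.16],[-29,-2.9,0,0,0,0.2],[-33,-3.3,0,0,0,0.23],[-35,-3.5,0,0,0,0.26]]'; python3 -c "
from h import *
go('blue',.15)"
```

```text
time_s: 10.55
ee_pos: [0.5458, -0.1553, 0.3383]
eef_rot: [-3.139, -0.0, 1.469]
force: [0.5, 0.7, -2.0]
grip_width: 0.0536
grip_force: 15.0
blue 0.15 [-12.52   2.1    0.78] [-0.003 -0.     0.027]
```

```bash
python3 -m jog '[[-3,0.5,0,0,0,0.03],[-7,1.2,0.4,0,0,0.03],[-11,1.8,0.8,0,0,0.03],[-12.5,2.1,0.8,0,0,0.03],[-12.5,2.1,0.8,0,0,0.03],[-12.5,2.1,0.8,0,0,0.03]]'; python3 -c "
from h import *
go('blue',.068)"
```

```text
time_s: 11.15
ee_pos: [0.555, -0.278, 0.3313]
eef_rot: [-3.14, -0.001, 1.443]
force: [0.5, 0.1, -1.3]
grip_width: 0.0535
grip_force: 15.0
blue 0.068 [-0.42 -0.03  8.29] [-0.002 -0.001  0.001]
```

```bash
python3 -m jog '[[-0.2,-0.1,3,0,0,0],[-0.3,-0.1,5,0,0,0],[-0.3,-0.1,6.5,0,0,0],[-0.3,-0.1,7.6,0,0,0],[-0.3,-0.1,8,0,0,0],[-0.3,-0.1,8,0,0,0],[-0.3,-0.1,8,0,0,0]]';python3 - <<'E'
from h import *
go('blue',.066)
s=ctrl.camera("side")
cv2.imwrite("pics/s5.png",cv2.resize(s["img"][220:300,280:380],(700,560),interpolation=cv2.INTER_CUBIC))
E
```

```text
time_s: 11.85
ee_pos: [0.5538, -0.2815, 0.2533]
eef_rot: [3.14, 0.0, 1.443]
force: [0.1, 0.2, -0.9]
grip_width: 0.0532
grip_force: 15.0
blue 0.066 [-0.05  0.03  0.69] [0.001 0.    0.001]
```

View pics/s5.png

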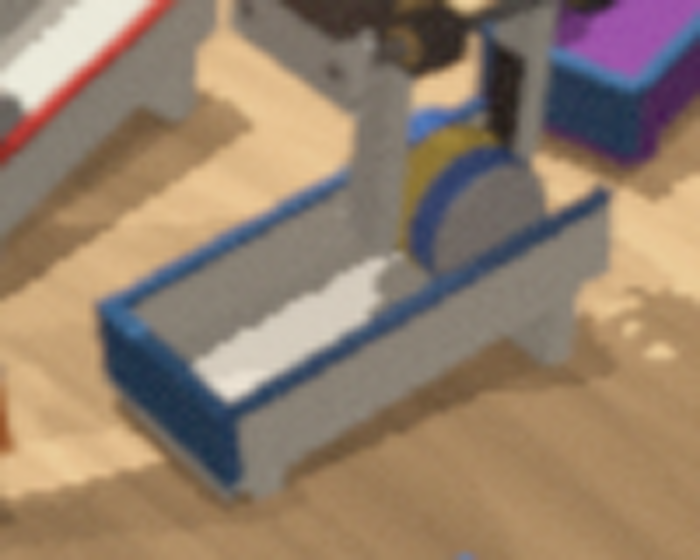

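The blue banded tin is between the walls of the blue chute near its high end. I lower it and release.

```bash
python3 -m jog '[[0,0,0.6,0,0,0],[0,0,0.6,0,0,0],[0,0,0.6,0,0,0]]'; python3 -m jog '[[0,0,0,0,0,0],[0,0,0,0,0,0],[0,0,0,0,0,0],[0,0,0,0,0,0],[0,0,0,0,0,0],[0,0,0,0,0,0]]' 85;python3 -m jog '[[0,0,-3,0,0,0],[0,0,-6,0,0,0],[0,0,-9,0,0,0],[0,0,-9,0,0,0],[0,0,-9,0,0,0]]';python3 -c "
from h import *
go('blue_new',.15)"
```

```text
time_s: 12.2
ee_pos: [0.5535, -0.2815, 0.2464]
eef_rot: [-3.141, -0.0, 1.443]
force: [-0.7, 1.1, -1.7]
grip_width: 0.0533
grip_force: 15.0
time_s: 12.8
ee_pos: [0.5536, -0.2815, 0.2465]
eef_rot: [3.142, 0.0, 1.443]
force: [0.1, 0.3, 0.5]
grip_width: 0.0801
grip_force: 0.1
time_s: 13.3
ee_pos: [0.5535, -0.2815, 0.3366]
eef_rot: [3.141, 0.0, 1.443]
force: [-0.5, 0.4, -1.1]
grip_width: 0.08
grip_force: 0.0
blue_new 0.15 [ 53.78 -11.03   0.6 ] [ 0.001  0.    -0.29 ]
```

```bash
python3 -m jog '[[5,-1,0,0,0,-0.03],[10,-2,0,0,0,-0.06],[15,-3,0,0,0,-0.1],[20,-4,0,0,0,-0.13],[25,-5,0,0,0,-0.16],[30,-6,0,0,0,-0.2],[34,-7,0,0,0,-0.24],[37,-7.6,0,0,0,-0.29]]'; python3 - <<'E'
from h import *
go('blue_new',.15)
c=ctrl.camera("top")
M=masks(c["img"])
for k in blobs(M["yel"],(350,190,390,250)):
    r=cv2.minAreaRect(k);print(r,ray(c,r[0],.045))
E
```

```text
time_s: 14.1
ee_pos: [0.5245, 0.0979, 0.3351]
eef_rot: [-3.139, -0.0, 1.736]
force: [0.1, -0.6, -0.4]
grip_width: 0.0801
grip_force: 0.0
blue_new 0.15 [16.78  1.6   0.48] [-0.002 -0.     0.003]
((371.4390563964844, 234.5487823486328), (3.8651037216186523, 11.374448776245117), 6.34019136428833) [ 0.45906442 -0.27878199  0.045     ]
```

```bash
python3 -m jog '[[5,0.5,0,0,0,0],[10,1,0,0,0,0],[15,1.5,0.3,0,0,0],[16.8,1.6,0.5,0,0,0],[16.8,1.6,0.5,0,0,0],[16.8,1.6,0.5,0,0,0],[16.8,1.6,0.5,0,0,0]]'; python3 - <<'E'
from h import *
go('blue_new',.05)
c=ctrl.camera("top");s=ctrl.camera("side")
a=cv2.resize(c["img"][165:265,275:400],(500,400))[60:380];b=cv2.resize(s["img"][150:260,180:330],(500,367))[:280]
cv2.imwrite("pics/ab6.png",np.vstack([a,b]))
E
```

```text
time_s: 14.85
ee_pos: [0.5144, 0.2624, 0.3311]
eef_rot: [-3.141, 0.0, 1.732]
force: [-0.5, -0.9, -0.2]
grip_width: 0.0797
grip_force: 0.0
blue_new 0.05 [ 0.39 -0.1  10.07] [-0.001  0.    -0.002]
```

View pics/ab6.png

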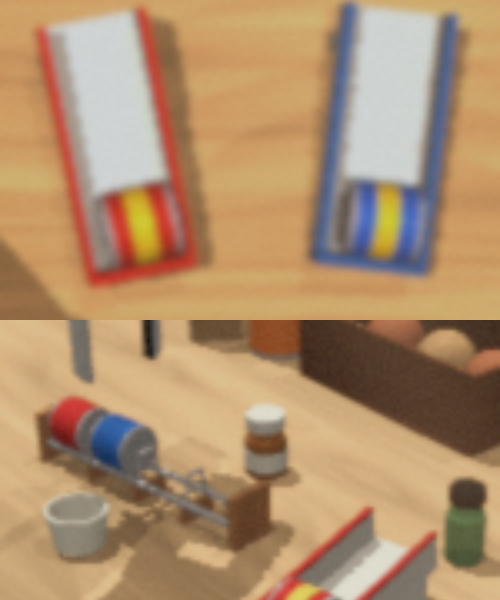

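Both banded tins are at their stops, each toward the right wall but inside the lane. I will release the plain ones about 4 mm further left. Next is the blue plain tin.

```bash
python3 -m jog '[[0.3,0,3,0,0,0],[0.3,-0.1,6,0,0,0],[0.3,-0.1,8,0,0,0],[0.3,-0.1,9.5,0,0,0],[0.3,-0.1,10,0,0,0],[0.3,-0.1,10,0,0,0],[0.3,-0.1,10,0,0,0]]'; python3 -m jog '[[0,0,0,0,0,0],[0,0,0,0,0,0],[0,0,0,0,0,0],[0,0,0,0,0,0],[0,0,0,0,0,0],[0,0,0,0,0,0]]' 40 15;python3 -m jog '[[0,0,-2,0,0,0],[0,0,-5,0,0,0],[0,0,-9,0,0,0],[0,0,-11,0,0,0],[0,0,-11,0,0,0],[0,0,-11,0,0,0]]'; python3 -c "
from h import *
go('blue',.15,0,.004)"
```

```text
time_s: 15.65
ee_pos: [0.513, 0.2663, 0.2325]
eef_rot: [3.14, -0.0, 1.733]
force: [0.5, 0.6, -0.4]
grip_width: 0.08
grip_force: 0.0
time_s: 16.25
ee_pos: [0.5124, 0.2664, 0.2317]
eef_rot: [-3.141, 0.0, 1.733]
force: [-5.3, -1.9, 6.0]
grip_width: 0.0538
grip_force: 15.0
time_s: 16.85
ee_pos: [0.5125, 0.2663, 0.3406]
eef_rot: [-3.141, 0.0, 1.733]
force: [-0.4, -1.0, -1.7]
grip_width: 0.0536
grip_force: 15.0
blue 0.15 [-54.38  -4.68   1.04] [-0.001  0.     0.291]
```

```bash
python3 -m jog '[[-5,-0.4,0,0,0,0.03],[-10,-0.9,0,0,0,0.06],[-15,-1.3,0,0,0,0.1],[-20,-1.7,0,0,0,0.13],[-25,-2.1,0,0,0,0.16],[-30,-2.6,0,0,0,0.2],[-34,-3,0,0,0,0.24],[-37,-3.2,0,0,0,0.29]]'; python3 -c "
from h import *
go('blue',.15,0,.004)"
```

```text
time_s: 17.65
ee_pos: [0.5403, -0.1065, 0.3395]
eef_rot: [-3.139, -0.0, 1.439]
force: [0.3, 1.3, -1.8]
grip_width: 0.0535
grip_force: 15.0
blue 0.15 [-16.82   3.6    0.89] [-0.003 -0.    -0.002]
```

```bash
python3 -m jog '[[-4,0.9,0,0,0,0],[-9,1.9,0.4,0,0,0],[-13,2.8,0.8,0,0,0],[-16,3.4,0.9,0,0,0],[-16.8,3.6,0.9,0,0,0],[-16.8,3.6,0.9,0,0,0],[-16.8,3.6,0.9,0,0,0]]';python3 -m jog '[[0,0,0,0,0,0],[0,0,0,0,0,0]]'; python3 -c "
from h import *
go('blue',.0675,0,.004)"
```

```text
time_s: 18.35
ee_pos: [0.5551, -0.2742, 0.3315]
eef_rot: [-3.14, -0.001, 1.443]
force: [-0.5, 0.2, -1.4]
grip_width: 0.0536
grip_force: 15.0
time_s: 18.55
ee_pos: [0.5552, -0.2741, 0.3326]
eef_rot: [3.141, -0.0, 1.444]
force: [-0.2, -0.1, -1.2]
grip_width: 0.0537
grip_force: 15.0
blue 0.0675 [-0.4  -0.07  8.47] [ 0.    -0.     0.002]
```

```bash
python3 -m jog '[[-0.2,-0.1,3,0,0,0],[-0.4,-0.1,5,0,0,0],[-0.4,-0.1,6.5,0,0,0],[-0.4,-0.1,7.6,0,0,0],[-0.4,-0.1,8.3,0,0,0],[-0.4,-0.1,8.5,0,0,0],[-0.4,-0.1,8.5,0,0,0],[-0.4,-0.1,8.5,0,0,0]]'; python3 -m jog '[[0,0,0,0,0,0],[0,0,0,0,0,0],[0,0,0,0,0,0],[0,0,0,0,0,0],[0,0,0,0,0,0],[0,0,0,0,0,0]]' 85;python3 -m jog '[[0,0,-3,0,0,0],[0,0,-6,0,0,0],[0,0,-9,0,0,0],[0,0,-9,0,0,0],[0,0,-9,0,0,0]]';python3 -c "
from h import *
go('red_new',.15)"
```

```text
time_s: 19.35
ee_pos: [0.5537, -0.2791, 0.2482]
eef_rot: [3.141, 0.0, 1.443]
force: [0.1, 0.6, -0.9]
grip_width: 0.054
grip_force: 15.0
time_s: 19.95
ee_pos: [0.5535, -0.279, 0.2475]
eef_rot: [3.142, -0.0, 1.443]
force: [0.8, -0.0, 0.2]
grip_width: 0.0797
grip_force: 0.1
time_s: 20.45
ee_pos: [0.5534, -0.279, 0.3376]
eef_rot: [3.141, 0.0, 1.443]
force: [0.2, -0.3, 0.3]
grip_width: 0.0798
grip_force: 0.0
red_new 0.15 [ 60.23 -13.     0.69] [ 0.001  0.    -0.29 ]
```

```bash
python3 -m jog '[[5,-1,0,0,0,-0.03],[10,-2,0,0,0,-0.06],[15,-3.2,0,0,0,-0.1],[20,-4.3,0,0,0,-0.13],[25,-5.4,0,0,0,-0.16],[30,-6.5,0,0,0,-0.2],[34,-7.3,0,0,0,-0.24],[37,-8,0,0,0,-0.29]]'; python3 -c "
from h import *
go('red_new',.15)"
```

```text
time_s: 21.25
ee_pos: [0.5206, 0.1009, 0.3362]
eef_rot: [-3.139, -0.0, 1.736]
force: [0.2, -0.8, 0.7]
grip_width: 0.0799
grip_force: 0.0
red_new 0.15 [23.41  1.96  0.58] [-0.002 -0.     0.003]
```

```bash
python3 -m jog '[[5,0.5,0,0,0,0],[10,0.9,0,0,0,0],[15,1.3,0.3,0,0,0],[20,1.7,0.5,0,0,0],[23.4,2,0.5,0,0,0],[23.4,2,0.5,0,0,0],[23.4,2,0.5,0,0,0],[23.4,2,0.5,0,0,0]]'; python3 - <<'E'
from h import *
go('red_new',.05)
c=ctrl.camera("top");s=ctrl.camera("side")
a=cv2.resize(c["img"][165:265,275:400],(500,400))[60:380];b=cv2.resize(s["img"][150:260,180:330],(500,367))[:280]
cv2.imwrite("pics/ab7.png",np.vstack([a,b]))
E
```

```text
time_s: 22.05
ee_pos: [0.5036, 0.3314, 0.3317]
eef_rot: [-3.14, 0.001, 1.732]
force: [0.2, -0.1, -0.3]
grip_width: 0.08
grip_force: 0.0
red_new 0.05 [ 0.4  -0.14 10.13] [-0.001  0.001 -0.001]
```

View pics/ab7.png

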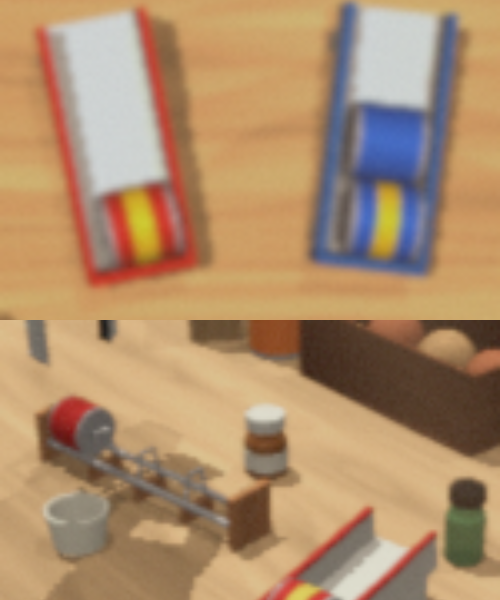

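The blue chute is right: the plain tin lies directly behind the banded one. The red plain tin is last.

```bash
python3 -m jog '[[0.3,0,3,0,0,0],[0.3,-0.1,6,0,0,0],[0.3,-0.1,8,0,0,0],[0.3,-0.1,9.5,0,0,0],[0.3,-0.1,10,0,0,0],[0.3,-0.1,10,0,0,0],[0.3,-0.1,10,0,0,0]]'; python3 -m jog '[[0,0,0,0,0,0],[0,0,0,0,0,0],[0,0,0,0,0,0],[0,0,0,0,0,0],[0,0,0,0,0,0],[0,0,0,0,0,0]]' 40 15;python3 -m jog '[[0,0,-2,0,0,0],[0,0,-5,0,0,0],[0,0,-9,0,0,0],[0,0,-11,0,0,0],[0,0,-11,0,0,0],[0,0,-11,0,0,0]]'; python3 -c "
from h import *
go('red',.15,0,.003)"
```

```text
time_s: 22.85
ee_pos: [0.5022, 0.3351, 0.2336]
eef_rot: [3.14, -0.001, 1.733]
force: [1.2, -0.3, -0.3]
grip_width: 0.08
grip_force: 0.0
time_s: 23.45
ee_pos: [0.5014, 0.3352, 0.2327]
eef_rot: [-3.14, 0.0, 1.733]
force: [-7.3, -1.8, 5.5]
grip_width: 0.0533
grip_force: 15.0
time_s: 24.05
ee_pos: [0.5017, 0.335, 0.3414]
eef_rot: [-3.141, 0.0, 1.733]
force: [0.1, -0.1, -1.4]
grip_width: 0.0537
grip_force: 15.0
red 0.15 [-41.87  -1.75   1.12] [-0.001  0.    -0.03 ]
```

```bash
python3 -m jog '[[-5,-0.2,0,0,0,-0.03],[-10,-0.4,0,0,0,-0.03],[-15,-0.6,0,0,0,-0.03],[-20,-0.8,0,0,0,-0.03],[-25,-1,0,0,0,-0.03],[-30,-1.3,0,0,0,-0.03],[-34,-1.5,0,0,0,-0.03],[-36,-1.6,0,0,0,-0.03]]'; python3 -c "
from h import *
go('red',.15,0,.003)"
```

```text
time_s: 24.85
ee_pos: [0.544, -0.0258, 0.3404]
eef_rot: [-3.138, -0.001, 1.76]
force: [1.0, 0.3, -2.5]
grip_width: 0.0537
grip_force: 15.0
red 0.15 [-5.58 -0.25  0.99] [-0.003 -0.001 -0.002]
```

```bash
python3 -m jog '[[-3,-0.1,0.5,0,0,0],[-5,-0.2,0.9,0,0,0],[-5.4,-0.2,1,0,0,0],[-5.4,-0.2,1,0,0,0],[-5.4,-0.2,1,0,0,0],[-5.4,-0.2,1,0,0,0]]'; python3 -c "
from h import *
go('red',.0675,0,.003)"
```

```text
time_s: 25.45
ee_pos: [0.5525, -0.0752, 0.3324]
eef_rot: [-3.141, -0.0, 1.764]
force: [0.3, -0.3, -0.7]
grip_width: 0.0536
grip_force: 15.0
red 0.0675 [-0.56 -0.16  8.45] [-0.    -0.     0.001]
```

```bash
python3 -m jog '[[-0.5,-0.1,2,0,0,0],[-0.6,-0.1,5,0,0,0],[-0.6,-0.1,6.5,0,0,0],[-0.6,-0.1,7.6,0,0,0],[-0.6,-0.1,8.3,0,0,0],[-0.6,-0.1,8.5,0,0,0],[-0.6,-0.1,8.5,0,0,0],[-0.6,-0.1,8.5,0,0,0]]'; python3 -m jog '[[0,0,0,0,0,0],[0,0,0,0,0,0],[0,0,0,0,0,0],[0,0,0,0,0,0],[0,0,0,0,0,0],[0,0,0,0,0,0]]' 85;python3 -m jog '[[0,0,-3,0,0,0],[0,0,-6,0,0,0],[0,0,-10,0,0,0],[8,0,-12,0,0,0],[13,0,-12,0,0,0],[18,0,-12,0,0,0],[18,0,-12,0,0,0],[18,0,-12,0,0,0]]'; python3 -m jog '[[0,0,0,0,0,0],[0,0,0,0,0,0],[0,0,0,0,0,0]]'; python3 - <<'E'
from h import *
c=ctrl.camera("top")
cv2.imwrite("pics/t8.png",cv2.resize(c["img"][140:280,200:400],(800,560)))
E
```

```text
time_s: 26.25
ee_pos: [0.5529, -0.0822, 0.2482]
eef_rot: [3.14, 0.0, 1.763]
force: [1.5, 0.7, -1.5]
grip_width: 0.0534
grip_force: 15.0
time_s: 26.85
ee_pos: [0.5527, -0.0822, 0.2475]
eef_rot: [3.142, 0.0, 1.763]
force: [0.4, -0.2, -0.0]
grip_width: 0.0796
grip_force: 0.1
time_s: 27.65
ee_pos: [0.5176, 0.0976, 0.3679]
eef_rot: [3.141, -0.0, 1.767]
force: [-0.1, -0.4, 0.0]
grip_width: 0.0799
grip_force: 0.0
time_s: 27.95
ee_pos: [0.5186, 0.0935, 0.3674]
eef_rot: [-3.141, 0.0, 1.761]
force: [0.3, -0.5, -0.6]
grip_width: 0.0802
grip_force: 0.0
```

View pics/t8.png

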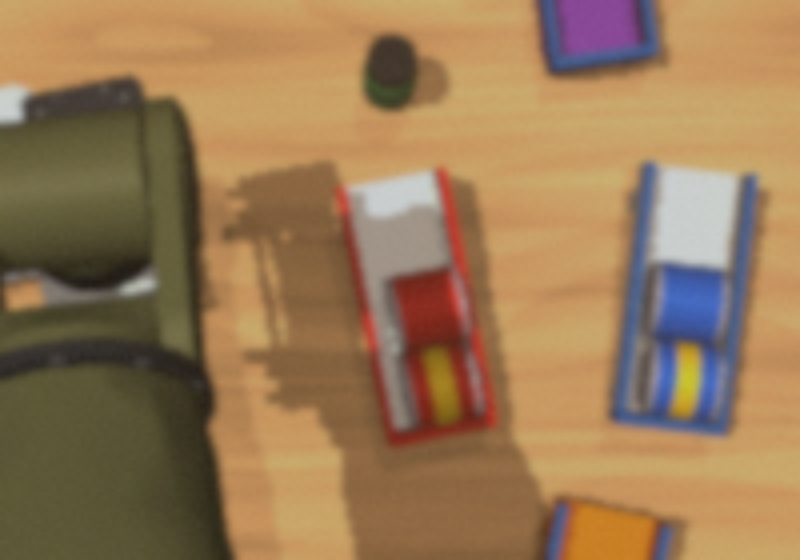

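Both chutes hold the banded tin at the stop with the plain one touching behind it. The herb jar stands where it was, and the arm is clear. I hand in.

```bash
python3 -c "
from station import ctrl
print(ctrl.hand_in())"
```

```text
the job is handed in; nothing more can be done
None
```

The job is handed in at about 28 s of the 96 s allowed: the last picture shows each banded tin at the stop of its own-colour chute with the plain one right behind it, and the jars and ramekin showed no sign of being touched; the hand-in call did not report a verdict.

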